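# Set can capacitors out by size on the kitting rail

### The job

Line the four can capacitors up by size on the four round pads of the kitting rail: the smallest on the pad next to the raised end block, each following one larger, the largest on the pad farthest from the block. Stand each one upright in the middle of its own pad, terminals up, and let go of it.

Things in the scene. Friction and masses are not known exactly. Their poses are not given: they have to be found in the camera images.
- cap_1: the smallest can capacitor: an upright plain grey cylinder 30 mm in diameter and 40 mm high overall, with a black top deck and two small aluminium terminal studs (the topmost 4 mm); stands loose on the bench, origin at the centre of its underside, z along its axis, yaw irrelevant
- cap_2: the second smallest can capacitor: an upright plain grey cylinder 35 mm in diameter and 58 mm high overall, with a black top deck and two small aluminium terminal studs (the topmost 4 mm); stands loose on the bench, origin at the centre of its underside, z along its axis, yaw irrelevant
- cap_3: the second largest can capacitor: an upright plain grey cylinder 40 mm in diameter and 76 mm high overall, with a black top deck and two small aluminium terminal studs (the topmost 4 mm); stands loose on the bench, origin at the centre of its underside, z along its axis, yaw irrelevant
- cap_4: the largest can capacitor: an upright plain grey cylinder 46 mm in diameter and 94 mm high overall, with a black top deck and two small aluminium terminal studs (the topmost 4 mm); stands loose on the bench, origin at the centre of its underside, z along its axis, yaw irrelevant
- pad_a: one of four alike fixed round black rubber pads, 56 mm in diameter, 4 mm thick, with a thin white ring near its edge, on a flat aluminium rail (76 x 530 mm, 8 mm thick) lying on the bench; the four pads form a straight row along the middle of the rail at 100 mm pitch, in no fixed order of names; origin at the centre of the pad's underside, its top 4 mm above that (12 mm above the bench), z up, y along the rail
- pad_b: one of four alike fixed round black rubber pads, 56 mm in diameter, 4 mm thick, with a thin white ring near its edge, on a flat aluminium rail (76 x 530 mm, 8 mm thick) lying on the bench; the four pads form a straight row along the middle of the rail at 100 mm pitch, in no fixed order of names; origin at the centre of the pad's underside, its top 4 mm above that (12 mm above the bench), z up, y along the rail
- pad_c: one of four alike fixed round black rubber pads, 56 mm in diameter, 4 mm thick, with a thin white ring near its edge, on a flat aluminium rail (76 x 530 mm, 8 mm thick) lying on the bench; the four pads form a straight row along the middle of the rail at 100 mm pitch, in no fixed order of names; origin at the centre of the pad's underside, its top 4 mm above that (12 mm above the bench), z up, y along the rail
- pad_d: one of four alike fixed round black rubber pads, 56 mm in diameter, 4 mm thick, with a thin white ring near its edge, on a flat aluminium rail (76 x 530 mm, 8 mm thick) lying on the bench; the four pads form a straight row along the middle of the rail at 100 mm pitch, in no fixed order of names; origin at the centre of the pad's underside, its top 4 mm above that (12 mm above the bench), z up, y along the rail
- end_block: the raised aluminium block (66 mm across the rail, 30 mm along it, 32 mm high) fixed on the rail in line with the pads, at one end, which may be either end; the first pad's centre is 95 mm from its centre, the others 195, 295 and 395 mm; origin at the centre of its underside, 8 mm above the bench, y along the rail. At the rail's other end lies only a 4 mm low steel plate

How it is judged:
By the outcome, as a careful person would: the job done as asked, in the order asked, and still so for the second after the job is handed in, with the robot touching nothing.
It also fails if it takes over 109 s, if anything falls off the work surface, if the arm or the gripper's body presses on something with over 40 N, if the wrist force passes 120 N, or if a joint passes its speed limit or range.

### The arm

A 6-joint arm with a two-finger parallel gripper is mounted at the origin on a cart in front of the work surface, level with it; the furniture and walls round the work are solid. World frame = base frame: x ahead of the robot, y to its left, z up, the work surface at z = 0. Lengths are in m, angles in rad, forces in N, time in s.
With the tool pointing down it reaches from about 0.4 to 0.825 m from the base axis. Payload 7 kg.
Tool frame: the origin (TCP) lies at the very end of the fingers, on their centre line; the grasp point (between the pads) lies 19 mm behind it (arm.grip_point_offset is the distance from the TCP to the grasp point, in m); z points along the fingers, y is the line along which they close (so a half turn about z gives the same grasp; the last joint's range is limited). The gripper opens to 88 mm and grips with 3 to 60 N. Pads are 19 mm wide; open, the fingers measure 130 mm over their backs; the gripper's body (78 mm by 193 mm) begins 47 mm behind the grasp point.
Start: joints at [1.508, 0.359, 0.012, 0, -1.224, -0.288], TCP at [0.232, 0.634, 0.227] pointing down, gripper open.
Joint ranges: [-3.07, 3.07], [-1.43, 2.12], [-1.02, 1.25], [-3.03, 1.67], [-3.05, -0], [-3.03, 3.03]. Speed limits (rad/s): [2.39, 2.39, 3.01, 3.14, 3.14, 3.14].

### API

Orientations are given as [roll, pitch, yaw] about the fixed x, y, z axes, in that order (R = Rz(yaw) Ry(pitch) Rx(roll)).
In Python, from station import arm, cams gives the robot as it stands.
- The arm moves only by the shell command python3 -m handwheel 'ROWS' [FORCE]. ROWS is JSON, a list that holds one entry, the list of rows, each a list of 7 numbers: the shift along the tool's x, y, z normalised to -1 to 1, where 1 is 0.08 m, then the turn, a rotation vector about the tool's x, y, z normalised to -1 to 1, where 1 is 0.5 rad, then the closure in counts, from 0 (fully open) to 255 (shut). In form: [[[x, y, z, wx, wy, wz, hand], ...]]. A call has 1 to 5 rows; each row is the pose to reach, as a shift and turn from the pose commanded when the call began, along the tool's axes at that moment; what a row does not reach only later rows make up. A row lasts 1/8 s, in which the tool goes at most 62.5 mm and 10.7 degrees, less where a joint would pass 70% of its speed; a pose out of reach is approached as far as the arm can. A call with a number of a shift or a turn outside -1 to 1 is refused whole. A call with a gripper value outside its range is refused whole. The fingers move at their own pace and stop on an object; FORCE is the grip in N (left out, the last holds). Time passes only in rows, so rows that repeat a pose let the fingers close. It gives the time, the measured TCP pose, the force, the opening and the grip force at its end, in the units of the state.
- arm.get_state(): the state, without advancing time (a new reading comes with each control period).
- cams.grab_frame(name): name is "scene" or "top"; returns the picture (384x512x3 uint8, blue, green, red); there is no depth.
- cams.camera_info(name): a dict with "camera_matrix" (3x3 intrinsics, pixels), "dist_coeffs" ([k1, k2, p1, p2, k3] as OpenCV has them; the pictures are not rectified), "R" (3x3) and "t" (3): a world point X has camera coordinates R X + t. Camera axes: x right, y down, z forward; pixel columns grow to the right and rows downward; lengths in m; the calibration is good to about 2 mm. A picture is of the moment at which its call begins. camera_info takes no time and is no camera call.
- arm.job_done(): hands the job in; it is judged then, once.
The state is a dict: "t": time; "q": joint angles; "qd": joint speeds; "joint_efforts": joint torques, N m; "eef_pos": TCP position; "ee_rot": TCP orientation; "force": force on the tool from outside, world axes, zero at the start; "moment": the same for the moment, N m; "width": finger opening in m; "gripper_force": force on a finger pad.
Only numpy, scipy, OpenCV 4.12 (cv2) and the standard library are available. Lean on these libraries where they do the work, as an engineer would, in place of code of your own. Each camera call takes 0.05 s, during which the arm holds its last target. There are 200 camera calls.

## Working session

There is one attempt and no reset: what is moved stays moved. The work goes in short steps, Python scripts to look and compute and a shell command to move; the robot and the scene stay as the last step left them, time stands still between calls to the robot, and variables do not carry over. Pictures are saved under pics/ and viewed, at most 14 in all, crops included, and the job is handed in when it is done.

```bash
mkdir -p pics; python3 - <<'E'
from station import arm,cams
import cv2,numpy as np
for n in("scene","top"):
    cv2.imwrite(f"pics/{n}0.png",cams.grab_frame(n)); i=cams.camera_info(n)
    print(n,{k:np.round(v,4).tolist() for k,v in i.items()})
s=arm.get_state();print(s, arm.grip_point_offset)
E
```

```text
scene {'camera_matrix': [[376.5912, 0.0, 261.1029], [0.0, 376.5912, 190.8603], [0.0, 0.0, 1.0]], 'dist_coeffs': [-0.0089, 0.0, 0.0, 0.0, 0.0], 'R': [[0.4741, -0.8805, 0.0027], [-0.622, -0.3371, -0.7067], [0.6232, 0.3334, -0.7075]], 't': [-0.2525, 0.3988, 0.6943]}
top {'camera_matrix': [[471.334, 0.0, 253.924], [0.0, 471.334, 184.3852], [0.0, 0.0, 1.0]], 'dist_coeffs': [0.0348, 0.0, 0.0, 0.0, 0.0], 'R': [[0.0035, -1.0, -0.0048], [-0.9939, -0.0029, -0.1101], [0.1101, 0.0052, -0.9939]], 't': [0.0196, 0.5629, 1.2861]}
{'t': 0.1, 'q': array([ 1.50813141e+00,  3.59304602e-01,  1.11975444e-02, -3.25537555e-04,
       -1.22411038e+00, -2.88142037e-01]), 'qd': array([ 0.00045565, -0.0015266 ,  0.00167835,  0.00099414,  0.00028695,
       -0.00013541]), 'joint_efforts': array([-2.35283667e-03, -5.84165418e+01,  2.93753135e+01,  7.01557294e+00,
        1.01927260e-02, -4.51185815e-05]), 'eef_pos': array([0.23181136, 0.63349789, 0.2257407 ]), 'ee_rot': array([ 3.14014316e+00, -1.10446607e-04, -3.50917700e-01]), 'force': array([-0.82182571, -0.05033845,  0.76334466]), 'moment': array([-0.00038843, -0.01839189,  0.03480891]), 'gripper_force': 0.0, 'width': 0.08740159436243758} 0.0188
```

View pics/scene0.png

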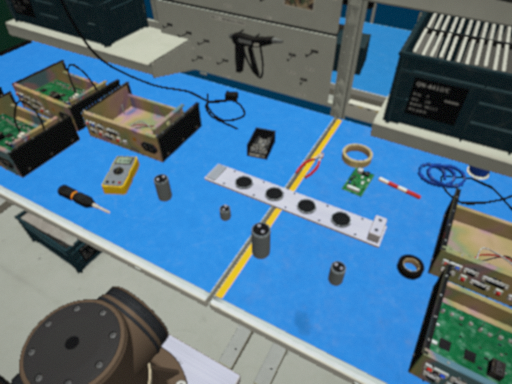

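View pics/top0.png

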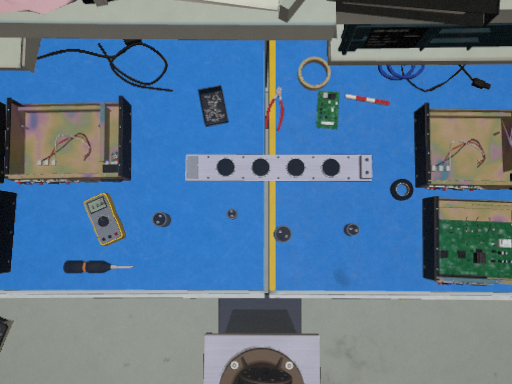

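The top view shows four cans at about (232,214), (351,230), (162,219) and (283,234), with pads at u = 226 to 331, v = 167. The scene view shows the raised block at the right-hand rail end, near (380,225). I'll zoom in to confirm that and segment the cans.

```bash
cat > h.py <<'E'
import cv2,numpy as np
from station import cams,arm
def ray(n,uv,z):
    i=cams.camera_info(n);K=np.array(i["camera_matrix"],float);d=np.array(i["dist_coeffs"],float);R=np.array(i["R"]);t=np.array(i["t"])
    p=cv2.undistortPoints(np.array([[uv]],float),K,d)[0,0]
    c=-R.T@t; v=R.T@np.array([*p,1]); return (c+v*(z-c[2])/v[2])
def proj(n,X):
    i=cams.camera_info(n);R=np.array(i["R"],float);return cv2.projectPoints(np.array([X],float),cv2.Rodrigues(R)[0],np.array(i["t"],float),np.array(i["camera_matrix"],float),np.array(i["dist_coeffs"],float))[0].ravel()
E
python3 - <<'E'
from h import *
T=cv2.imread("pics/top0.png");S=cv2.imread("pics/scene0.png")
a=cv2.resize(T[145:250,145:385],(800,350),interpolation=cv2.INTER_CUBIC)
b=cv2.resize(S[155:290,145:395],(460,248),interpolation=cv2.INTER_CUBIC)
c=np.zeros((600,800,3),np.uint8);c[:350]=a;c[350:598,:460]=b
e=cv2.resize(S[200:250,350:400],(248,248),interpolation=cv2.INTER_CUBIC);c[350:598,480:728]=e
cv2.imwrite("pics/z.png",c)
hsv=cv2.cvtColor(T,cv2.COLOR_BGR2HSV)
m=((hsv[...,1]<120)).astype(np.uint8)*255   # not blue
for nm,(u,v),h in(("c1",(232,214),.04),("c2",(351,230),.058),("c3",(162,219),.076),("c4",(283,234),.094)):
    x0,y0=u-16,v-16
    n,l,st,ce=cv2.connectedComponentsWithStats(m[y0:v+17,x0:u+17])
    k=l[16,16] or 1+np.argmax(st[1:,4])
    print(nm,st[k],ce[k]+[x0,y0])
# pads: dark in rail
g=cv2.cvtColor(T,cv2.COLOR_BGR2GRAY)
d=((g<70)&(hsv[...,1]<150)).astype(np.uint8)
n,l,st,ce=cv2.connectedComponentsWithStats(d[150:250,145:385])
for k in range(1,n):
    if st[k,4]>20: u=ce[k]+[145,150];print(st[k],u.round(1),ray("top",u,.012).round(4))
E
```

```text
c1 [11 11 10 10 88] [231.5 213.5]
c2 [  9   9  16  13 157] [351.41401274 229.27388535]
c3 [  6   9  19  15 222] [160.98648649 219.12162162]
c4 [  6   0  19  33 269] [281.66171004 233.79925651]
[ 72   9  17  17 217] [225.2 166.8] [0.6152 0.1034 0.012 ]
[108   9  16  17 217] [260.3 166.8] [0.6153 0.0034 0.012 ]
[143   9  16  17 219] [295.5 166.8] [ 0.6155 -0.0965  0.012 ]
[178   9  16  17 218] [330.6 166.9] [ 0.6154 -0.1961  0.012 ]
[83 60  8  8 27] [231.3 213.4] [0.4826 0.085  0.012 ]
[  8  63  18  14 142] [161.6 219.3] [0.4655 0.2806 0.012 ]
[199  74   6  12  31] [345.8 229.7] [ 0.438  -0.2361  0.012 ]
[203  75  10  10  57] [352.7 229.2] [ 0.4397 -0.2554  0.012 ]
[131  77  14  14 130] [282.8 233.5] [ 0.4267 -0.0599  0.012 ]
```

View pics/z.png

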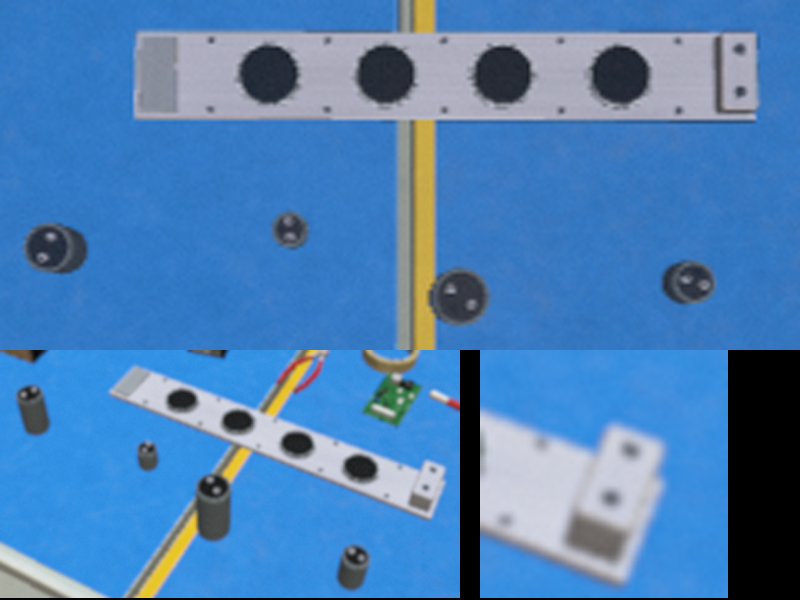

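The zoom confirms the raised block is at the right-hand (−y) end and the flat plate is on the left. The deck centres are near (231.6,213.4), (351.6,229.0), (159.4,218.8) and (282.7,233.5).

```bash
python3 - <<'E'
from h import *
D=dict(c1=((231.6,213.4),(231.5,213.5),.04),c2=((351.6,229),(351.4,229.3),.058),c3=((159.4,218.8),(161,219.1),.076),c4=((282.7,233.5),(282.3,233.5),.094))
S=cv2.imread("pics/scene0.png");hsv=cv2.cvtColor(S,cv2.COLOR_BGR2HSV)
m=((hsv[...,1]<110)&(hsv[...,2]<200)).astype(np.uint8)
n,l,st,ce=cv2.connectedComponentsWithStats(m)
for k,(a,b,h) in D.items():
    p=ray("top",a,h-.004);q=ray("top",b,h/2)
    w=proj("scene",[*q[:2],h/2]).round().astype(int);i=l[w[1],w[0]]
    r=ray("scene",ce[i],h/2)
    print(k,p.round(4),q.round(4),"scene",r.round(4),st[i])
E
```

```text
c1 [0.4813 0.0829 0.036 ] [0.4818 0.084  0.02  ] scene [0.4816 0.0831 0.02  ] [220 205  10  15 123]
c2 [ 0.4394 -0.2438  0.054 ] [ 0.439  -0.2482  0.029 ] scene [ 0.4394 -0.2472  0.029 ] [329 262  17  23 284]
c3 [0.4646 0.2746 0.072 ] [0.465  0.2772 0.038 ] scene [0.4646 0.2755 0.038 ] [154 175  17  26 310]
c4 [ 0.4262 -0.0552  0.09  ] [ 0.4265 -0.0565  0.047 ] scene [0.1273 0.098  0.047 ] [    0   165   381   219 34652]
```

```bash
python3 -m handwheel '[[[0,0,0,0,0,0.33,0],[0,0,0,0,0,0.66,0],[0,0,0,0,0,1,0]]]' 
python3 -m handwheel '[[[0,0,0,0,0,0.33,0],[0,0,0,0,0,0.66,0],[0,0,0,0,0,1,0]]]' 
python3 -m handwheel '[[[0,0,0,0,0,0.2,0],[0,0,0,0,0,0.44,0],[0,0,0,0,0,0.44,0]]]' 
```

```text
t: 0.48
eef_pos: [0.2319, 0.6336, 0.226]
ee_rot: [3.141, -0.001, -0.856]
force: [0.4, 0.0, -0.1]
width: 0.0877
gripper_force: 0.0
t: 0.85
eef_pos: [0.2319, 0.6336, 0.226]
ee_rot: [3.141, -0.001, -1.356]
force: [-0.3, 0.2, 0.5]
width: 0.0875
gripper_force: 0.0
t: 1.23
eef_pos: [0.2319, 0.6336, 0.2261]
ee_rot: [3.141, -0.001, -1.57]
force: [0.5, -0.2, 0.0]
width: 0.0873
gripper_force: 0.0
```

```bash
python3 -m handwheel '[[[0.33,-0.15,0,0,0,0,0],[0.66,-0.3,0,0,0,0,0],[0.98,-0.446,0,0,0,0,0]]]' >/dev/null
python3 -m handwheel '[[[0.33,-0.15,0,0,0,0,0],[0.66,-0.3,0,0,0,0,0],[0.98,-0.446,0,0,0,0,0]]]' >/dev/null
python3 -m handwheel '[[[0.33,-0.15,0,0,0,0,0],[0.66,-0.3,0,0,0,0,0],[0.98,-0.446,0,0,0,0,0]]]' 
python3 -m handwheel '[[[0.33,-0.15,0,0,0,0,0],[0.66,-0.3,0,0,0,0,0],[0.98,-0.446,0,0,0,0,0]]]' >/dev/null
python3 -m handwheel '[[[0.33,-0.15,0,0,0,0,0],[0.66,-0.3,0,0,0,0,0],[0.98,-0.446,0,0,0,0,0]]]' >/dev/null
python3 -m handwheel '[[[0.33,-0.15,0,0,0,0,0],[0.66,-0.3,0,0,0,0,0],[0.98,-0.446,0,0,0,0,0]]]' >/dev/null
python3 -m handwheel '[[[0.33,-0.15,0,0,0,0,0],[0.66,-0.3,0,0,0,0,0],[0.98,-0.446,0,0,0,0,0],[0.98,-0.446,0,0,0,0,0]]]'
```

```text
t: 2.35
eef_pos: [0.3398, 0.3969, 0.2266]
ee_rot: [-3.142, 0.0, -1.571]
force: [0.3, 0.1, 0.3]
width: 0.0873
gripper_force: 0.0
t: 3.98
eef_pos: [0.4819, 0.0829, 0.2265]
ee_rot: [3.141, -0.0, -1.573]
force: [0.3, 0.4, -0.2]
width: 0.0874
gripper_force: 0.0
```

```bash
python3 -m handwheel '[[[0,0,0.3,0,0,0,0],[0,0,0.6,0,0,0,0],[0,0,0.915,0,0,0,0]]]' >/dev/null
python3 -m handwheel '[[[0,0,0.3,0,0,0,0],[0,0,0.6,0,0,0,0],[0,0,0.915,0,0,0,0]]]' >/dev/null
python3 -m handwheel '[[[0,0,0.25,0,0,0,0],[0,0,0.5,0,0,0,0],[0,0,0.75,0,0,0,0],[0,0,0.915,0,0,0,0],[0,0,0.915,0,0,0,0]]]'
python3 -m handwheel '[[[0,0,0,0,0,0,255],[0,0,0,0,0,0,255],[0,0,0,0,0,0,255],[0,0,0,0,0,0,255],[0,0,0,0,0,0,255]]]' 15
python3 -m handwheel '[[[0,0,0,0,0,0,255],[0,0,0,0,0,0,255],[0,0,0,0,0,0,255],[0,0,0,0,0,0,255],[0,0,0,0,0,0,255]]]' 15
```

```text
t: 5.35
eef_pos: [0.4811, 0.0847, 0.0063]
ee_rot: [3.14, -0.001, -1.571]
force: [-0.7, 0.4, -0.1]
width: 0.0876
gripper_force: 0.0
t: 5.98
eef_pos: [0.4818, 0.0851, 0.0071]
ee_rot: [-3.141, 0.0, -1.571]
force: [0.8, 0.4, -0.0]
width: 0.0428
gripper_force: 0.0
t: 6.6
eef_pos: [0.4817, 0.0851, 0.007]
ee_rot: [3.142, -0.0, -1.571]
force: [-0.3, 0.2, 0.3]
width: 0.0298
gripper_force: 15.0
```

```bash
python3 -m handwheel '[[[0,0,-0.3,0,0,0,255],[0,0,-0.6,0,0,0,255],[0,0,-1,0,0,0,255]]]' >/dev/null
python3 -m handwheel '[[[0.3,-0.14,-0.2,0,0,0,255],[0.6,-0.28,-0.4,0,0,0,255],[0.875,-0.418,-0.5,0,0,0,255]]]'
python3 -m handwheel '[[[0.3,-0.14,0,0,0,0,255],[0.6,-0.28,0,0,0,0,255],[0.875,-0.418,0,0,0,0,255]]]' >/dev/null
python3 -m handwheel '[[[0.3,-0.14,0,0,0,0,255],[0.6,-0.28,0,0,0,0,255],[0.875,-0.418,0,0,0,0,255]]]' >/dev/null
python3 -m handwheel '[[[0.3,-0.14,0,0,0,0,255],[0.6,-0.28,0,0,0,0,255],[0.875,-0.418,0,0,0,0,255],[0.875,-0.418,0,0,0,0,255],[0.875,-0.418,0,0,0,0,255]]]'
python3 - <<'E'
from h import *
cv2.imwrite("pics/s1.png",cv2.resize(cams.grab_frame("scene")[130:290,250:450],(800,640)[:1]+(600,)))
E
```

```text
t: 7.35
eef_pos: [0.5157, 0.0145, 0.1279]
ee_rot: [-3.14, 0.0, -1.571]
force: [0.9, -0.1, -0.8]
width: 0.0295
gripper_force: 15.0
t: 8.72
eef_pos: [0.615, -0.1947, 0.1265]
ee_rot: [3.141, 0.0, -1.571]
force: [0.2, -0.1, -0.4]
width: 0.0296
gripper_force: 15.0
```

View pics/s1.png

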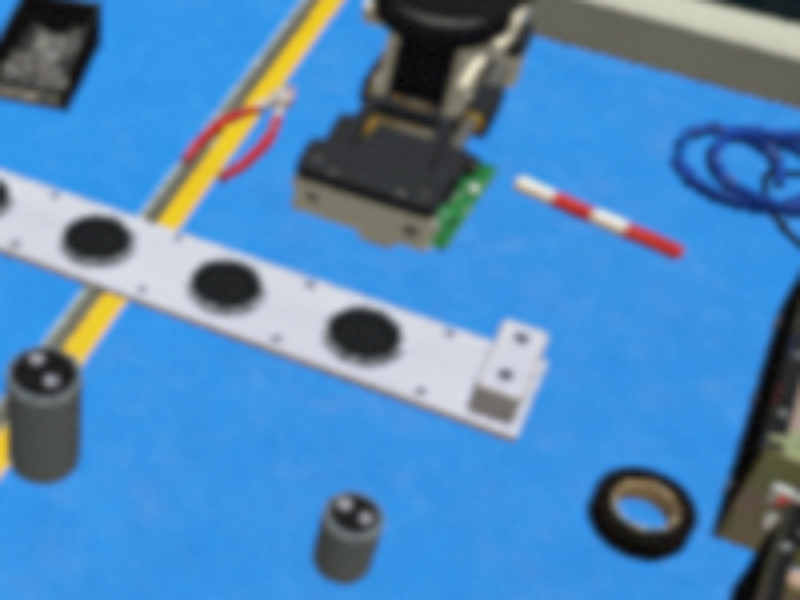

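The gripper is above the block-side pad (crop (365,335)) and hides the can. The reported width of 29.6 mm shows it is still held.

```bash
python3 -m handwheel '[[[0,0,0.3,0,0,0,255],[0,0,0.6,0,0,0,255],[0,0,0.8,0,0,0,255]]]' >/dev/null
python3 -m handwheel '[[[0,0,0.15,0,0,0,255],[0,0,0.3,0,0,0,255],[0,0,0.43,0,0,0,255],[0,0,0.5,0,0,0,255],[0,0,0.53,0,0,0,255]]]'
python3 -m handwheel '[[[0,0,0,0,0,0,255],[0,0,0,0,0,0,255]]]'
```

```text
t: 9.78
eef_pos: [0.6155, -0.195, 0.0203]
ee_rot: [3.141, -0.0, -1.571]
force: [0.2, 0.1, -0.5]
width: 0.0294
gripper_force: 15.0
t: 10.02
eef_pos: [0.6158, -0.195, 0.021]
ee_rot: [-3.141, -0.0, -1.571]
force: [-0.7, -0.1, -1.0]
width: 0.0298
gripper_force: 15.0
```

```bash
python3 -m handwheel '[[[0,0,0.012,0,0,0,255],[0,0,0.012,0,0,0,255]]]'
python3 -m handwheel '[[[0,0,0.012,0,0,0,255],[0,0,0.012,0,0,0,255]]]'
```

```text
t: 10.28
eef_pos: [0.6155, -0.1949, 0.0197]
ee_rot: [-3.141, 0.0, -1.571]
force: [0.0, 0.2, -0.7]
width: 0.0294
gripper_force: 15.0
t: 10.52
eef_pos: [0.6156, -0.195, 0.019]
ee_rot: [-3.141, -0.0, -1.571]
force: [-0.8, 0.6, 3.3]
width: 0.0297
gripper_force: 15.0
```

```bash
python3 -m handwheel '[[[0,0,0,0,0,0,0],[0,0,0,0,0,0,0],[0,0,0,0,0,0,0],[0,0,0,0,0,0,0],[0,0,0,0,0,0,0]]]'
python3 -m handwheel '[[[0,0,-0.3,0,0,0,0],[0,0,-0.6,0,0,0,0],[0,0,-1,0,0,0,0]]]' >/dev/null
python3 -m handwheel '[[[0,0,-0.3,0,0,0,0],[0,0,-0.6,0,0,0,0],[0,0,-1,0,0,0,0]]]'
python3 -m handwheel '[[[0.07,0.25,0,0,0,0,0],[0.14,0.5,0,0,0,0,0],[0.215,0.735,0,0,0,0,0]]]'>/dev/null
python3 -m handwheel '[[[0.07,0.25,0,0,0,0,0],[0.14,0.5,0,0,0,0,0],[0.215,0.735,0,0,0,0,0]]]'>/dev/null
python3 -m handwheel '[[[0.07,0.25,0,0,0,0,0],[0.14,0.5,0,0,0,0,0],[0.215,0.735,0,0,0,0,0],[0.215,0.735,0,0,0,0,0],[0.215,0.735,0,0,0,0,0]]]'
```

```text
t: 11.15
eef_pos: [0.6155, -0.1949, 0.0186]
ee_rot: [3.141, -0.0, -1.571]
force: [-0.2, 0.7, -0.2]
width: 0.0742
gripper_force: 0.0
t: 11.9
eef_pos: [0.615, -0.1948, 0.1789]
ee_rot: [3.14, 0.0, -1.571]
force: [0.0, 0.3, 0.6]
width: 0.0876
gripper_force: 0.0
t: 13.28
eef_pos: [0.4393, -0.2467, 0.1789]
ee_rot: [-3.141, -0.0, -1.571]
force: [-0.0, -0.4, -0.8]
width: 0.0877
gripper_force: 0.0
```

```bash
python3 -m handwheel '[[[0,0,0.3,0,0,0,0],[0,0,0.6,0,0,0,0],[0,0,0.98,0,0,0,0]]]' >/dev/null
python3 -m handwheel '[[[0,0,0.25,0,0,0,0],[0,0,0.5,0,0,0,0],[0,0,0.75,0,0,0,0],[0,0,0.98,0,0,0,0],[0,0,0.98,0,0,0,0]]]'
python3 -m handwheel '[[[0,0,0,0,0,0,255],[0,0,0,0,0,0,255],[0,0,0,0,0,0,255],[0,0,0,0,0,0,255],[0,0,0,0,0,0,255]]]' 20 >/dev/null
python3 -m handwheel '[[[0,0,0,0,0,0,255],[0,0,0,0,0,0,255],[0,0,0,0,0,0,255],[0,0,0,0,0,0,255],[0,0,0,0,0,0,255]]]' 20
python3 - <<'E'
from h import *
T=cams.grab_frame("top");S=cams.grab_frame("scene")
a=cv2.resize(T[140:250,200:380],(800,489));cv2.imwrite("pics/t2.png",a)
E
```

```text
t: 14.28
eef_pos: [0.4386, -0.2463, 0.0205]
ee_rot: [3.139, 0.0, -1.57]
force: [0.5, -0.1, 0.4]
width: 0.0872
gripper_force: 0.0
t: 15.52
eef_pos: [0.4391, -0.2465, 0.0219]
ee_rot: [3.142, -0.0, -1.571]
force: [-1.1, -0.1, 2.2]
width: 0.0344
gripper_force: 20.0
```

View pics/t2.png

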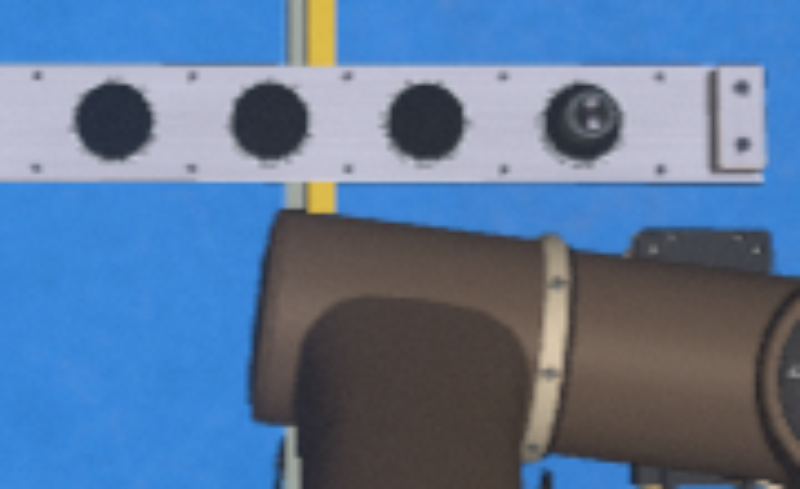

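The crop shows can 1 on the block-side pad, with its deck at (591,115) and the pad centre at (584,121). That offset fits the parallax. Next is can 2.

```bash
python3 -c "
from h import *
print(proj('top',[.6154,-.1961,.048]), ray('top',(332.6,165.5),.048))"
python3 -m handwheel '[[[0,0,-0.3,0,0,0,255],[0,0,-0.6,0,0,0,255],[0,0,-1,0,0,0,255]]]' >/dev/null
python3 -m handwheel '[[[0,0,-0.2,0,0,0,255],[0,0,-0.4,0,0,0,255],[0,0,-0.5,0,0,0,255]]]'
python3 -m handwheel '[[[-0.2,-0.25,0,0,0,0,255],[-0.4,-0.5,0,0,0,0,255],[-0.626,-0.735,0,0,0,0,255]]]' >/dev/null
python3 -m handwheel '[[[-0.2,-0.25,0,0,0,0,255],[-0.4,-0.5,0,0,0,0,255],[-0.626,-0.735,0,0,0,0,255]]]' >/dev/null
python3 -m handwheel '[[[-0.2,-0.25,0,0,0,0,255],[-0.4,-0.5,0,0,0,0,255],[-0.626,-0.735,0,0,0,0,255],[-0.626,-0.735,0,0,0,0,255],[-0.626,-0.735,0,0,0,0,255]]]'
python3 -m handwheel '[[[0,0,0.3,0,0,0,255],[0,0,0.6,0,0,0,255],[0,0,0.8,0,0,0,255]]]' >/dev/null
python3 -m handwheel '[[[0,0,0.15,0,0,0,255],[0,0,0.3,0,0,0,255],[0,0,0.43,0,0,0,255],[0,0,0.5,0,0,0,255],[0,0,0.53,0,0,0,255]]]'
python3 -m handwheel '[[[0,0,0,0,0,0,255],[0,0,0,0,0,0,255]]]'
```

```text
[332.60844006 165.04048271] [ 0.61411552 -0.19605825  0.048     ]
t: 16.38
eef_pos: [0.4393, -0.2465, 0.1424]
ee_rot: [-3.141, 0.0, -1.571]
force: [0.6, 0.2, -1.2]
width: 0.0344
gripper_force: 20.0
t: 17.75
eef_pos: [0.6155, -0.096, 0.1415]
ee_rot: [3.141, 0.0, -1.571]
force: [0.2, 0.1, -1.0]
width: 0.0347
gripper_force: 20.0
t: 18.75
eef_pos: [0.6155, -0.0963, 0.0352]
ee_rot: [3.141, -0.0, -1.571]
force: [-0.1, -0.1, -1.3]
width: 0.0343
gripper_force: 20.0
t: 19.0
eef_pos: [0.6158, -0.0963, 0.0358]
ee_rot: [-3.141, 0.0, -1.571]
force: [-0.4, 1.2, -0.6]
width: 0.0351
gripper_force: 20.0
```

```bash
python3 -m handwheel '[[[0,0,0.015,0,0,0,255],[0,0,0.015,0,0,0,255],[0,0,0.015,0,0,0,255]]]'
python3 -m handwheel '[[[0,0,0.008,0,0,0,255],[0,0,0.008,0,0,0,255],[0,0,0.008,0,0,0,255]]]'
```

```text
t: 19.38
eef_pos: [0.6155, -0.0963, 0.0343]
ee_rot: [-3.142, -0.0, -1.571]
force: [-0.5, 0.6, -1.0]
width: 0.0343
gripper_force: 20.0
t: 19.75
eef_pos: [0.6156, -0.0963, 0.034]
ee_rot: [-3.141, -0.0, -1.571]
force: [-1.9, 0.8, 4.0]
width: 0.0343
gripper_force: 20.0
```

```bash
python3 -m handwheel '[[[0,0,0,0,0,0,0],[0,0,0,0,0,0,0],[0,0,0,0,0,0,0],[0,0,0,0,0,0,0],[0,0,0,0,0,0,0]]]'
python3 -m handwheel '[[[0,0,-0.3,0,0,0,0],[0,0,-0.6,0,0,0,0],[0,0,-1,0,0,0,0]]]' >/dev/null
python3 -m handwheel '[[[0,0,-0.3,0,0,0,0],[0,0,-0.6,0,0,0,0],[0,0,-1,0,0,0,0]]]' >/dev/null
python3 -m handwheel '[[[-0.31,0.12,0,0,0,0,0],[-0.62,0.25,0,0,0,0,0],[-0.93,0.377,0,0,0,0,0]]]'>/dev/null
python3 -m handwheel '[[[-0.31,0.12,0,0,0,0,0],[-0.62,0.25,0,0,0,0,0],[-0.93,0.377,0,0,0,0,0]]]'>/dev/null
python3 -m handwheel '[[[-0.31,0.12,0,0,0,0,0],[-0.62,0.25,0,0,0,0,0],[-0.93,0.377,0,0,0,0,0]]]'>/dev/null
python3 -m handwheel '[[[-0.31,0.12,0,0,0,0,0],[-0.62,0.25,0,0,0,0,0],[-0.93,0.377,0,0,0,0,0]]]'>/dev/null
python3 -m handwheel '[[[-0.31,0.12,0,0,0,0,0],[-0.62,0.25,0,0,0,0,0],[-0.93,0.377,0,0,0,0,0],[-0.93,0.377,0,0,0,0,0],[-0.93,0.377,0,0,0,0,0]]]'
```

```text
t: 20.38
eef_pos: [0.6155, -0.0963, 0.0336]
ee_rot: [3.142, -0.0, -1.571]
force: [0.1, 0.6, -0.0]
width: 0.0792
gripper_force: 0.0
t: 23.25
eef_pos: [0.4646, 0.2755, 0.1935]
ee_rot: [3.141, -0.0, -1.57]
force: [0.3, -0.7, 0.5]
width: 0.0876
gripper_force: 0.0
```

```bash
python3 -m handwheel '[[[0,0,0.3,0,0,0,0],[0,0,0.6,0,0,0,0],[0,0,1,0,0,0,0]]]' >/dev/null
python3 -m handwheel '[[[0,0,0.25,0,0,0,0],[0,0,0.5,0,0,0,0],[0,0,0.75,0,0,0,0],[0,0,1,0,0,0,0],[0,0,1,0,0,0,0]]]'
python3 -m handwheel '[[[0,0,0,0,0,0,255],[0,0,0,0,0,0,255],[0,0,0,0,0,0,255],[0,0,0,0,0,0,255],[0,0,0,0,0,0,255]]]' 25 >/dev/null
python3 -m handwheel '[[[0,0,0,0,0,0,255],[0,0,0,0,0,0,255],[0,0,0,0,0,0,255],[0,0,0,0,0,0,255],[0,0,0,0,0,0,255]]]' 25
```

```text
t: 24.25
eef_pos: [0.4642, 0.2741, 0.0324]
ee_rot: [3.14, -0.002, -1.572]
force: [0.2, -0.1, -0.4]
width: 0.0876
gripper_force: 0.0
t: 25.5
eef_pos: [0.4647, 0.2758, 0.0337]
ee_rot: [-3.141, 0.0, -1.571]
force: [0.3, 1.2, 3.0]
width: 0.0393
gripper_force: 25.0
```

```bash
python3 -m handwheel '[[[0,0,-0.3,0,0,0,255],[0,0,-0.6,0,0,0,255],[0,0,-1,0,0,0,255]]]' >/dev/null
python3 -m handwheel '[[[0,0,-0.2,0,0,0,255],[0,0,-0.4,0,0,0,255],[0,0,-0.5,0,0,0,255]]]'
python3 -m handwheel '[[[0.28,-0.16,0,0,0,0,255],[0.56,-0.32,0,0,0,0,255],[0.85,-0.471,0,0,0,0,255]]]' >/dev/null
python3 -m handwheel '[[[0.28,-0.16,0,0,0,0,255],[0.56,-0.32,0,0,0,0,255],[0.85,-0.471,0,0,0,0,255]]]' >/dev/null
python3 -m handwheel '[[[0.28,-0.16,0,0,0,0,255],[0.56,-0.32,0,0,0,0,255],[0.85,-0.471,0,0,0,0,255]]]' >/dev/null
python3 -m handwheel '[[[0.28,-0.16,0,0,0,0,255],[0.56,-0.32,0,0,0,0,255],[0.85,-0.471,0,0,0,0,255],[0.85,-0.471,0,0,0,0,255],[0.85,-0.471,0,0,0,0,255]]]'
python3 -m handwheel '[[[0,0,0.3,0,0,0,255],[0,0,0.6,0,0,0,255],[0,0,0.8,0,0,0,255]]]' >/dev/null
python3 -m handwheel '[[[0,0,0.15,0,0,0,255],[0,0,0.3,0,0,0,255],[0,0,0.43,0,0,0,255],[0,0,0.5,0,0,0,255],[0,0,0.53,0,0,0,255]]]'
python3 -m handwheel '[[[0,0,0.01,0,0,0,255],[0,0,0.01,0,0,0,255],[0,0,0.01,0,0,0,255]]]'
python3 -m handwheel '[[[0,0,0.008,0,0,0,255],[0,0,0.008,0,0,0,255],[0,0,0.008,0,0,0,255]]]'
```

```text
t: 26.25
eef_pos: [0.4647, 0.2757, 0.154]
ee_rot: [3.142, 0.0, -1.571]
force: [0.1, 0.7, -1.7]
width: 0.0392
gripper_force: 25.0
t: 28.0
eef_pos: [0.6149, 0.0038, 0.1529]
ee_rot: [3.14, -0.0, -1.571]
force: [0.5, -0.3, -1.8]
width: 0.0398
gripper_force: 25.0
t: 29.0
eef_pos: [0.6154, 0.0036, 0.047]
ee_rot: [3.141, -0.0, -1.571]
force: [0.1, -0.0, -1.0]
width: 0.0395
gripper_force: 25.0
t: 29.38
eef_pos: [0.6156, 0.0038, 0.0467]
ee_rot: [-3.141, 0.0, -1.571]
force: [-0.8, -0.6, -0.4]
width: 0.0395
gripper_force: 25.0
t: 29.75
eef_pos: [0.6155, 0.0037, 0.0458]
ee_rot: [-3.141, 0.0, -1.571]
force: [0.4, 0.9, -0.6]
width: 0.0397
gripper_force: 25.0
```

```bash
python3 -m handwheel '[[[0,0,0.008,0,0,0,255],[0,0,0.008,0,0,0,255],[0,0,0.008,0,0,0,255]]]'
```

```text
t: 30.12
eef_pos: [0.6155, 0.0037, 0.0457]
ee_rot: [-3.141, -0.0, -1.571]
force: [-1.8, 0.4, 5.4]
width: 0.0394
gripper_force: 25.0
```

```bash
python3 -m handwheel '[[[0,0,0,0,0,0,0],[0,0,0,0,0,0,0],[0,0,0,0,0,0,0],[0,0,0,0,0,0,0],[0,0,0,0,0,0,0]]]'
python3 -m handwheel '[[[0,0,-0.3,0,0,0,0],[0,0,-0.6,0,0,0,0],[0,0,-1,0,0,0,0]]]' >/dev/null
python3 -m handwheel '[[[0,0,-0.3,0,0,0,0],[0,0,-0.6,0,0,0,0],[0,0,-1,0,0,0,0]]]' >/dev/null
python3 -m handwheel '[[[0.08,0.26,0,0,0,0,0],[0.16,0.52,0,0,0,0,0],[0.248,0.788,0,0,0,0,0]]]'>/dev/null
python3 -m handwheel '[[[0.08,0.26,0,0,0,0,0],[0.16,0.52,0,0,0,0,0],[0.248,0.788,0,0,0,0,0]]]'>/dev/null
python3 -m handwheel '[[[0.08,0.26,0,0,0,0,0],[0.16,0.52,0,0,0,0,0],[0.248,0.788,0,0,0,0,0],[0.248,0.788,0,0,0,0,0],[0.248,0.788,0,0,0,0,0]]]'
```

```text
t: 30.75
eef_pos: [0.6154, 0.0037, 0.0451]
ee_rot: [3.142, -0.0, -1.571]
force: [-0.4, -0.6, -0.0]
width: 0.0835
gripper_force: 0.0
t: 32.88
eef_pos: [0.4266, -0.0558, 0.2055]
ee_rot: [-3.141, 0.0, -1.571]
force: [0.4, 0.3, 0.2]
width: 0.0874
gripper_force: 0.0
```

Go down to TCP z ≈ 0.048 (1.97 units) and grip.

```bash
python3 -m handwheel '[[[0,0,0.3,0,0,0,0],[0,0,0.6,0,0,0,0],[0,0,0.97,0,0,0,0]]]' >/dev/null
python3 -m handwheel '[[[0,0,0.25,0,0,0,0],[0,0,0.5,0,0,0,0],[0,0,0.75,0,0,0,0],[0,0,1,0,0,0,0],[0,0,1,0,0,0,0]]]'
python3 -m handwheel '[[[0,0,0,0,0,0,255],[0,0,0,0,0,0,255],[0,0,0,0,0,0,255],[0,0,0,0,0,0,255],[0,0,0,0,0,0,255]]]' 30 >/dev/null
python3 -m handwheel '[[[0,0,0,0,0,0,255],[0,0,0,0,0,0,255],[0,0,0,0,0,0,255],[0,0,0,0,0,0,255],[0,0,0,0,0,0,255]]]' 30
```

```text
t: 33.88
eef_pos: [0.4257, -0.056, 0.0463]
ee_rot: [3.138, -0.001, -1.571]
force: [0.1, -0.0, 0.8]
width: 0.0879
gripper_force: 0.0
t: 35.12
eef_pos: [0.4264, -0.0558, 0.0477]
ee_rot: [-3.141, 0.0, -1.571]
force: [-1.6, -0.6, 5.2]
width: 0.0455
gripper_force: 30.0
```

```bash
python3 -m handwheel '[[[0,0,-0.3,0,0,0,255],[0,0,-0.6,0,0,0,255],[0,0,-1,0,0,0,255]]]' >/dev/null
python3 -m handwheel '[[[0,0,-0.2,0,0,0,255],[0,0,-0.4,0,0,0,255],[0,0,-0.5,0,0,0,255]]]'
python3 -m handwheel '[[[-0.22,-0.26,0,0,0,0,255],[-0.44,-0.52,0,0,0,0,255],[-0.663,-0.788,0,0,0,0,255]]]' >/dev/null
python3 -m handwheel '[[[-0.22,-0.26,0,0,0,0,255],[-0.44,-0.52,0,0,0,0,255],[-0.663,-0.788,0,0,0,0,255]]]' >/dev/null
python3 -m handwheel '[[[-0.22,-0.26,0,0,0,0,255],[-0.44,-0.52,0,0,0,0,255],[-0.663,-0.788,0,0,0,0,255],[-0.663,-0.788,0,0,0,0,255],[-0.663,-0.788,0,0,0,0,255]]]'
python3 -m handwheel '[[[0,0,0.3,0,0,0,255],[0,0,0.6,0,0,0,255],[0,0,0.8,0,0,0,255]]]' >/dev/null
python3 -m handwheel '[[[0,0,0.15,0,0,0,255],[0,0,0.3,0,0,0,255],[0,0,0.43,0,0,0,255],[0,0,0.5,0,0,0,255],[0,0,0.53,0,0,0,255]]]'
python3 -m handwheel '[[[0,0,0.01,0,0,0,255],[0,0,0.01,0,0,0,255],[0,0,0.01,0,0,0,255]]]'
python3 -m handwheel '[[[0,0,0.006,0,0,0,255],[0,0,0.006,0,0,0,255],[0,0,0.006,0,0,0,255]]]'
```

```text
t: 35.88
eef_pos: [0.4263, -0.0557, 0.1679]
ee_rot: [-3.141, 0.0, -1.571]
force: [-0.5, 1.1, -1.5]
width: 0.0455
gripper_force: 30.0
t: 37.25
eef_pos: [0.6152, 0.1038, 0.166]
ee_rot: [3.139, -0.001, -1.57]
force: [0.2, 0.0, -1.5]
width: 0.0457
gripper_force: 30.0
t: 38.25
eef_pos: [0.6154, 0.1033, 0.0609]
ee_rot: [3.141, -0.0, -1.571]
force: [0.8, -0.2, -1.0]
width: 0.0455
gripper_force: 30.0
t: 38.62
eef_pos: [0.6156, 0.1034, 0.0607]
ee_rot: [-3.141, 0.0, -1.571]
force: [0.2, -0.2, -1.3]
width: 0.0457
gripper_force: 30.0
t: 39.0
eef_pos: [0.6154, 0.1033, 0.0599]
ee_rot: [-3.142, 0.0, -1.571]
force: [0.0, 0.7, -1.7]
width: 0.0455
gripper_force: 30.0
```

```bash
python3 -m handwheel '[[[0,0,0.008,0,0,0,255],[0,0,0.008,0,0,0,255],[0,0,0.008,0,0,0,255]]]'
```

```text
t: 39.38
eef_pos: [0.6155, 0.1033, 0.0598]
ee_rot: [-3.141, 0.0, -1.571]
force: [-3.3, 0.7, 5.5]
width: 0.0456
gripper_force: 30.0
```

Contact, so I'll release, lift to about z = 0.22, and back off to +y for a clear view.

```bash
python3 -m handwheel '[[[0,0,0,0,0,0,0],[0,0,0,0,0,0,0],[0,0,0,0,0,0,0],[0,0,0,0,0,0,0],[0,0,0,0,0,0,0]]]'
python3 -m handwheel '[[[0,0,-0.3,0,0,0,0],[0,0,-0.6,0,0,0,0],[0,0,-1,0,0,0,0]]]' >/dev/null
python3 -m handwheel '[[[0,0,-0.3,0,0,0,0],[0,0,-0.6,0,0,0,0],[0,0,-1,0,0,0,0]]]' >/dev/null
python3 -m handwheel '[[[-0.3,0.3,0,0,0,0,0],[-0.6,0.6,0,0,0,0,0],[-0.9,0.9,0,0,0,0,0]]]' >/dev/null
python3 -m handwheel '[[[-0.3,0.3,0,0,0,0,0],[-0.6,0.6,0,0,0,0,0],[-0.9,0.9,0,0,0,0,0]]]' >/dev/null
python3 -m handwheel '[[[-0.3,0.1,0,0,0,0,0],[-0.6,0.2,0,0,0,0,0],[-0.9,0.3,0,0,0,0,0],[-0.9,0.3,0,0,0,0,0]]]'
python3 - <<'E'
from h import *
T=cams.grab_frame("top");S=cams.grab_frame("scene")
c=np.zeros((600,800,3),np.uint8);c[:250]=cv2.resize(T[140:200,190:382],(800,250),interpolation=cv2.INTER_CUBIC)
c[250:600]=cv2.resize(S[145:251,185:427],(800,350),interpolation=cv2.INTER_CUBIC);cv2.imwrite("pics/fin.png",c)
for y,h in((-.1961,.04),(-.0965,.058),(.0034,.076),(.1034,.094)):
    p=proj("top",[.6154,y,.008+h]);print(((p-[190,140]+.5)*4.1667).round(1))
E
```

```text
t: 40.0
eef_pos: [0.6154, 0.1033, 0.0591]
ee_rot: [3.142, -0.0, -1.571]
force: [0.5, -0.0, -0.0]
width: 0.0864
gripper_force: 0.0
t: 42.0
eef_pos: [0.4469, 0.3206, 0.2191]
ee_rot: [3.142, 0.0, -1.569]
force: [1.0, -0.1, -0.5]
width: 0.088
gripper_force: 0.0
[596.3 106.4]
[448.4 101.9]
[296.2  97.3]
[139.7  92.4]
```

View pics/fin.png

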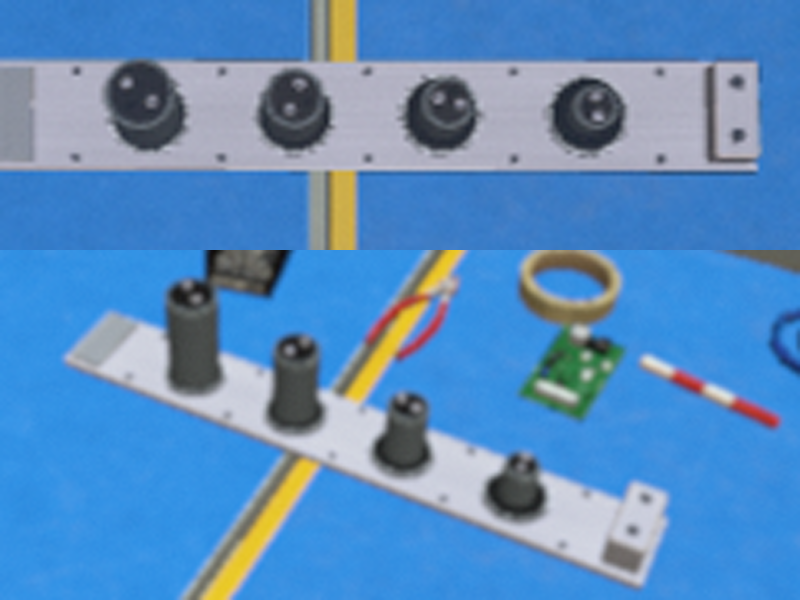

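All four cans stand upright in order. Their decks, at about (597,105), (448,101), (296,97) and (140,91), match the predicted pad centres within 1–2 crop pixels (under 1.5 mm).

```bash
python3 -c "
from station import arm
print(arm.job_done())"
```

```text
the job is handed in; nothing more can be done
None
```

The job is handed in at about 42 s: the final pictures show all four capacitors upright, terminals up and released, centred on their pads to within about 2 mm, from the smallest next to the end block to the largest farthest away.

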